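# Restart the workshop's extractor fan at its click switch

### The job

The glaze-booth fan has tripped. At the switch with the blue knob, push the lever gently all the way back to off, then step the fan up one click at a time, resting for a second on each click and skipping none, until it stands at the third click, and let go. Leave the red-knobbed kiln switch and the tall striped bottle beside the boxes alone, and never push against either switch box harder than 30 N.

Things in the scene. Friction and masses are not known exactly. Their poses are not given: they have to be found in the camera images.
- fan_panel: Sloping black face of the fan switch box. Origin: on the face, on the lever's axis, 75 mm above the table. z = out of the face (25 degrees from vertical, leaning to the robot), x = up the slope, y = to the left. The face spans x -0.058 to 0.092, y -0.088 to 0.088. A white dot marks off (at +y); six white bars of growing length mark clicks 1 to 6. The one to work on (blue knob).
- fan_lever (a joint): Angle of the fan lever, rad. 0 = off (lever along panel +y); grows clockwise seen from above: pi/2 = panel +x, pi = panel -y. Positions 0 to 6 click in every pi/6. Leaving one takes up to 0.24 N m (4.5 N at the knob), most a quarter of the way across; past halfway it springs on into the next by itself and stops there. Hard stops 0.04 rad beyond off and beyond 6.
- fan_knob (a point): The blue upright knob on the end of the fan lever: 19 mm across, standing along panel z from 10 to 46 mm above the face, 55 mm from the axis. The point is its centre, 30 mm above the face. The lever's arm (16 mm wide, 12 to 22 mm above the face) joins it to the black hub (42 mm across, 24 mm high).
- fan_box: The whole fan switch box with panel and lever, fixed to the table: grey, 140 mm deep, 176 mm wide, 50 mm high in front, 115 mm at the back. Origin on the table straight below the lever's axis, x to the back of the box, y to its left.
- kiln_panel: Sloping black face of the kiln switch box. Origin: on the face, on the lever's axis, 75 mm above the table. z = out of the face (25 degrees from vertical, leaning to the robot), x = up the slope, y = to the left. The face spans x -0.058 to 0.092, y -0.088 to 0.088. A white dot marks off (at +y); six white bars of growing length mark clicks 1 to 6. Leave alone (red knob).
- kiln_knob (a point): The red upright knob on the end of the kiln lever: 19 mm across, standing along panel z from 10 to 46 mm above the face, 55 mm from the axis. The point is its centre, 30 mm above the face. The lever's arm (16 mm wide, 12 to 22 mm above the face) joins it to the black hub (42 mm across, 24 mm high).
- kiln_box: The whole kiln switch box with panel and lever, fixed to the table: grey, 140 mm deep, 176 mm wide, 50 mm high in front, 115 mm at the back. Origin on the table straight below the lever's axis, x to the back of the box, y to its left.
- tall_bottle: Tall striped bottle vase, 131 mm across, 342 mm high, standing at the left behind the boxes; origin at the centre of its underside. A bystander.

How it is judged:
By the outcome, as a careful person would: the job done as asked, in the order asked, and still so for the second after the job is handed in, with the robot touching nothing.
It also fails if it takes over 58 s, if anything falls off the work surface, if the arm or the gripper's body presses on something with over 40 N, if the wrist force passes 120 N, or if a joint passes its speed limit or range.

### The arm

A 7-joint arm with a two-finger parallel gripper is mounted at the origin on the work surface; the furniture and walls round the work are solid. World frame = base frame: x ahead of the robot, y to its left, z up, the work surface at z = 0. Lengths are in mm, angles in rad, forces in N, time in s.
With the tool pointing down it reaches from about 400 to 875 mm from the base axis. Payload 4.4 kg.
Tool frame: the origin (TCP) lies on the centre line of the jaws, within the pads' length; the fingertips stand 19 mm ahead of it and the grasp point (between the pads) is the TCP; z points along the fingers, y is the line along which they close (so a half turn about z gives the same grasp; the last joint's range is limited). The gripper opens to 85 mm and grips with 20 to 120 N. Pads are 22 mm wide; open, the fingers measure 114 mm over their backs; the gripper's body (76 mm by 85 mm) begins 54 mm behind the grasp point. The pads swing forward as they close: fully open they stand 13 mm farther back than shut.
Start: joints at [-1.282, 0.628, 0.038, 1.517, -0.027, 0.996, -0.02], TCP at [225.789, 609.538, 250.313] pointing down, gripper open.
Joint ranges: [-3.06, 3.06], [-0.37, 2.12], [-1.25, 1.32], [0.18, 2.47], [-1.1, 4.24], [0.23, 1.98], [-2.94, 2.94]. Speed limits (rad/s): [2.57, 2.57, 3.14, 3.14, 3.14, 3.14, 3.14].

### API

Orientations are given as [roll, pitch, yaw] about the fixed x, y, z axes, in that order (R = Rz(yaw) Ry(pitch) Rx(roll)).
In Python, from cell import ctrl, viewer, silhouettes gives the robot as it stands.
- The arm moves only by the shell command python3 -m creep 'ROWS'. ROWS is JSON, a list of rows, each an object with "jaw": the gripper command: -1 is shut, 1 is fully open, values between are in proportion; "xyz": the shift along the tool's x, y, z in mm, a list of three; "angular": the turn, a rotation vector about the tool's x, y, z in rad, a list of three. In form: [{"jaw": jaw, "xyz": [tx, ty, tz], "angular": [rx, ry, rz]}, ...]. A call has 1 to 12 rows; each row is the pose to reach, as a shift and turn from the pose commanded when the call began, along the tool's axes at that moment; what a row does not reach only later rows make up. A row lasts 1/8 s, in which the tool goes at most 62.5 mm and 10.7 degrees, less where a joint would pass 70% of its speed; a pose out of reach is approached as far as the arm can. A call with a gripper value outside its range is refused whole. The fingers move at their own pace and stop on an object; the grip force is fixed at half the most. Time passes only in rows, so rows that repeat a pose let the fingers close. It gives the time, the measured TCP pose, the force, the opening and the grip force at its end, in the units of the state.
- ctrl.read_state(): the state, without advancing time (a new reading comes with each control period).
- viewer.get_image(name): name is "side" or "top" or "wrist"; returns (picture, depth): 480x640x3 uint8, red, green, blue; 480x640 float32, mm along the optical axis (not along the pixel's ray), 0 where there is no reading.
- viewer.camera_model(name): a dict with "fx", "fy", "cx", "cy" (pixels), "dist" ([k1, k2, p1, p2, k3] as OpenCV has them; the pictures are not rectified), "T" (4x4, takes a point from camera to world coordinates). Camera axes: x right, y down, z forward; pixel columns grow to the right and rows downward; lengths in mm; the calibration is good to about 2 mm. A picture is of the moment at which its call begins: read the wrist's pose just before it. camera_model takes no time and is no camera call; for the wrist camera it gives the pose at the moment of the call.
- ctrl.finish_job(): hands the job in; it is judged then, once.
Trained networks look in the newest picture that a camera, given by its name, has taken for a name from the list of things; names that differ only in an ending like _2 or _b are one class to them, and where a whole thing is asked for, a point or a joint stands for the part that bears it (a point fixed in the world has none). Each returns a list of dicts, best first, with "score" (0 to 1); they miss things now and then, are a little off and sometimes report something else, mostly with a low value. They report only what shows in the picture. A call takes as long as a camera call.
- silhouettes(camera, target): "pixels" (480x640 bool, what is visible of it) and "xy" ([column, row] in pixels, amid what is visible of it).
The state is a dict: "clock": time; "qpos": joint angles; "qd": joint speeds; "tau": joint torques, N m; "eef_pos": TCP position; "tool_rot": TCP orientation; "force": force on the tool from outside, world axes, zero at the start; "torque": the same for the moment, N m; "width": finger opening in mm; "gripper_force": force on a finger pad.
Only numpy, scipy, OpenCV 4.12 (cv2) and the standard library are available. Lean on these libraries where they do the work, as an engineer would, in place of code of your own. Each camera call takes 0.05 s, during which the arm holds its last target. There are 200 camera calls.

## Working session

There is one attempt and no reset: what is moved stays moved. The work goes in short steps, Python scripts to look and compute and a shell command to move; the robot and the scene stay as the last step left them, time stands still between calls to the robot, and variables do not carry over. Pictures are saved under pics/ and viewed, at most 10 in all, crops included, and the job is handed in when it is done.

```bash
ls; mkdir -p pics
python3 - <<'E'
from cell import ctrl,viewer,silhouettes
import cv2,numpy as np
s=ctrl.read_state();print({k:np.round(v,3).tolist() for k,v in s.items()})
ims=[]
for c in("side","top"):
    p,d=viewer.get_image(c);np.savez(f"{c}.npz",p=p,d=d);ims.append(p)
    m=viewer.camera_model(c);print(c,m)
    for t in("fan_knob","kiln_knob","fan_panel","fan_box","tall_bottle"):
        r=silhouettes(c,t);print(c,t,[(round(q["score"],2),np.round(q["xy"]).tolist(),int(q["pixels"].sum())) for q in r[:3]])
        if r: np.save(f"{c}_{t}.npy",r[0]["pixels"])
    cv2.imwrite(f"pics/{c}0.png",p[:,:,::-1])
E
```

```text
pics
{'clock': 0.0, 'qpos': [-1.282, 0.629, 0.038, 1.518, -0.027, 0.996, -0.02], 'qd': [-0.0, 0.001, -0.0, 0.001, 0.002, 0.001, -0.003], 'tau': [-0.0, -56.34, 1.225, -19.344, 0.011, 0.01, 0.0], 'eef_pos': [225.549, 608.972, 249.372], 'tool_rot': [-3.14, 0.0, 2.787], 'force': [-0.285, -0.164, 0.601], 'torque': [-0.008, -0.019, 0.003], 'gripper_force': 0.0, 'width': 85.324}
side {'fx': 434.7623956584684, 'fy': 434.7623956584684, 'cx': 318.6924692405414, 'cy': 241.62653753559442, 'dist': array([-0.05456427,  0.        ,  0.        ,  0.        ,  0.        ]), 'T': array([[ 9.96067543e-01, -7.69465046e-02,  4.39167903e-02,
         4.55850257e+02],
       [-8.79653800e-02, -7.99825946e-01,  5.93751251e-01,
        -2.33369253e+02],
       [-1.05612951e-02, -5.95279507e-01, -8.03449293e-01,
         7.67185390e+02],
       [ 0.00000000e+00,  0.00000000e+00,  0.00000000e+00,
         1.00000000e+00]])}
side fan_knob [(0.82, [326.0, 384.0], 919)]
side kiln_knob [(0.83, [318.0, 241.0], 582)]
side fan_panel [(0.91, [339.0, 385.0], 7938)]
side fan_box [(0.58, [338.0, 391.0], 11126)]
side tall_bottle [(0.89, [327.0, 142.0], 5272), (0.34, [324.0, 244.0], 4535)]
top {'fx': 435.30500771214145, 'fy': 435.30500771214145, 'cx': 309.03801504950377, 'cy': 236.4309300437462, 'dist': array([0.0173547, 0.       , 0.       , 0.       , 0.       ]), 'T': array([[ 1.89949403e-02, -9.98356169e-01,  5.40754276e-02,
         4.32906470e+02],
       [-9.99792297e-01, -1.93661727e-02, -6.34933387e-03,
         2.52662330e+02],
       [ 7.38613071e-03, -5.39435908e-02, -9.98516667e-01,
         1.08245960e+03],
       [ 0.00000000e+00,  0.00000000e+00,  0.00000000e+00,
         1.00000000e+00]])}
top fan_knob [(0.69, [426.0, 240.0], 396)]
top kiln_knob [(0.79, [300.0, 236.0], 394), (0.16, [302.0, 232.0], 4845)]
top fan_panel [(0.57, [417.0, 234.0], 3553)]
top fan_box [(0.91, [417.0, 234.0], 5118)]
top tall_bottle [(0.69, [184.0, 216.0], 3141)]
```

View pics/side0.png

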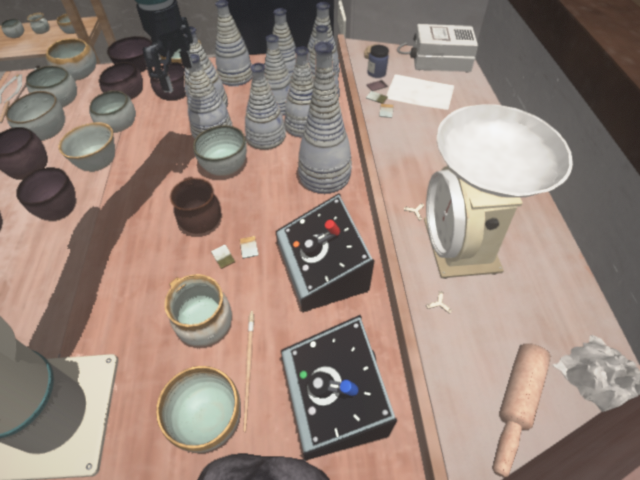

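View pics/top0.png

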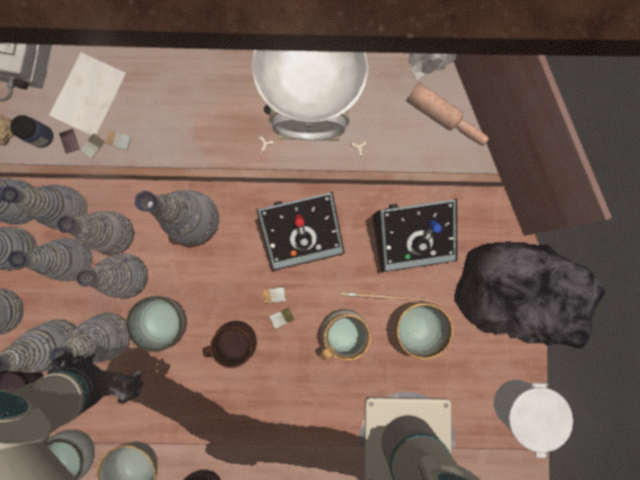

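Side view: the fan box (blue knob at 348,387, hub at ~320,384) is near the robot, with the kiln box (red knob at 332,228) beyond it. The top view shows the fan knob at (436,228) and hub at (420,242). Now the metric poses.

```bash
cat > h.py <<'E'
import numpy as np,cv2
from cell import viewer
def pts(c,mask,d,m=None):
    m=m or viewer.camera_model(c)
    v,u=np.nonzero(mask&(d>0)); z=d[v,u]
    K=np.array([[m["fx"],0,m["cx"]],[0,m["fy"],m["cy"]],[0,0,1]])
    n=cv2.undistortPoints(np.stack([u,v],1).astype(float)[:,None],K,m["dist"])[:,0]
    P=np.c_[n*z[:,None],z]; return P@m["T"][:3,:3].T+m["T"][:3,3],u,v
def blue(p):
    h=cv2.cvtColor(p,cv2.COLOR_RGB2HSV); return (h[...,0]>105)&(h[...,0]<130)&(h[...,1]>150)&(h[...,2]>60)
E
python3 - <<'E'
from h import *
for c in("side","top"):
    f=np.load(c+".npz");p,d=f["p"],f["d"]
    M=np.load(c+"_fan_box.npy")|np.load(c+"_fan_panel.npy")
    P,u,v=pts(c,M,d)
    # RANSAC plane with tilt ~25deg
    rng=np.random.default_rng(0);best=None;bi=0
    for _ in range(500):
        a,b,q=P[rng.choice(len(P),3,False)];n=np.cross(b-a,q-a);n/=np.linalg.norm(n)+1e-9;n*=np.sign(n[2])
        if abs(np.degrees(np.arccos(n[2]))-25)>6: continue
        k=np.abs((P-a)@n)<2.5
        if k.sum()>bi: bi=k.sum();best=k
    Q=P[best];ce=Q.mean(0);n=np.linalg.svd(Q-ce,full_matrices=False)[2][2];n*=np.sign(n[2])
    y=np.cross([0,0,1],-n);  
    # x up slope: horizontal comp opposite n
    x=np.array([0,0,1.])-n*n[2];x/=np.linalg.norm(x);y=np.cross(n,x)
    L=np.c_[(Q-ce)@x,(Q-ce)@y].astype(np.float32)
    r=cv2.minAreaRect(L);print(c,len(Q),"tilt",np.degrees(np.arccos(n[2])),"yaw n",np.degrees(np.arctan2(x[1],x[0])),"rect",r)
    bx=cv2.boxPoints(r);W=ce+bx[:,:1]*x+bx[:,1:]*y;print(W.round(1))
    k=M&blue(p);B,_,_=pts(c,k,d);print("blue",len(B),np.median(B,0).round(1),B.min(0).round(1),B.max(0).round(1))
    g=~best
E
```

```text
side 8588 tilt 25.095996627270384 yaw n 9.611924015716896 rect ((-4.8388519287109375, 6.939109802246094), (155.3834991455078, 178.39178466796875), 0.2445380538702011)
[[ 405.2   70.3   49.3]
 [ 435.7 -105.5   49.6]
 [ 574.3  -81.3  115.5]
 [ 543.9   94.5  115.2]]
blue 152 [509.2 -33.  136.7] [499.4 -39.8 116.9] [522.9 -22.9 141.6]
top 3453 tilt 25.204446118262492 yaw n 9.175461184149725 rect ((-3.9495620727539062, -1.9941177368164062), (153.80303955078125, 177.0035858154297), 0.5098140239715576)
[[ 409.5   67.8   49.5]
 [ 439.1 -106.7   50.2]
 [ 576.3  -83.1  115.7]
 [ 546.6   91.4  115. ]]
blue 57 [509.9 -30.9 136.3] [501.5 -40.  123.8] [521.9 -23.8 142.2]
```

```bash
cat >> h.py <<'E'
from scipy.spatial.transform import Rotation as Ro
from cell import ctrl
import json,os
yaw,til=np.radians(9.6),np.radians(25)
O=np.array([476.1,-9.1,75.3])
if os.path.exists("O.json"): O=np.array(json.load(open("O.json")))
X=np.array([np.cos(til)*np.cos(yaw),np.cos(til)*np.sin(yaw),np.sin(til)])
N=np.array([-np.sin(til)*np.cos(yaw),-np.sin(til)*np.sin(yaw),np.cos(til)]);Y=np.cross(N,X)
def goal(phi,h,r=55):
    a=np.radians(phi);er=np.cos(a)*Y+np.sin(a)*X;et=-np.sin(a)*Y+np.cos(a)*X
    return O+r*er+h*N,np.c_[-er,-et,-N]
def rel(phi,h,r=55,p0=None,R0=None):
    if R0 is None:
        s=ctrl.read_state();p0=s["eef_pos"];R0=Ro.from_euler("xyz",s["tool_rot"]).as_matrix()
    p,R=goal(phi,h,r)
    return (R0.T@(p-p0)).round(1),Ro.from_matrix(R0.T@R).as_rotvec().round(3)
E
python3 - <<'E'
from h import *
print(goal(120,110)[0],goal(120,44)[0],rel(120,110))
f=np.load("top.npz");P,u,v=pts("top",np.ones((480,640),bool),f["d"])
for lo in(150,250,300,350,400,500):
  k=(P[:,2]>lo)&(P[:,2]<lo+50 if lo<400 else P[:,2]>lo)&(P[:,0]>150)
  q=P[k]
  if len(q):
    print(lo,len(q),q.min(0).round(),q.max(0).round())
k=(P[:,2]>20)&(P[:,0]>590)&(abs(P[:,1])<200);print(np.percentile(P[k],[5,50,95],axis=0).round())
k=(P[:,2]>380)&(P[:,0]>250);print(P[k][:,:].min(0) if k.any() else None, P[k].max(0))
b=np.load("top_tall_bottle.npy");B,_,_=pts("top",b,f["d"]);print("bottle",np.median(B,0),B.min(0),B.max(0))
E
```

```text
[477.41332133 -36.76844695 195.12375487] [504.91551679 -32.11679877 135.30744092] (array([-460.5, -518.6,   55.2]), array([-0.218, -0.378,  0.001]))
150 18605 [ 194. -449.  150.] [888. 866. 200.]
250 12469 [ 189. -379.  250.] [839. 674. 300.]
300 6898 [ 189. -343.  300.] [817. 676. 350.]
350 3424 [ 197. -307.  350.] [790. 662. 400.]
400 40974 [ 191. -271.  400.] [767. 634. 669.]
500 37617 [ 213. -143.  500.] [732. 622. 669.]
[[ 652. -183.   48.]
 [ 719.   -2.  155.]
 [ 890.  181.  606.]]
[ 250.00257687 -285.2355177   380.00304298] [776.99864353 633.50891697 637.66532694]
bottle [520.90742783 509.78703866 166.51485525] [465.98460742 469.72985764  -2.80742369] [589.29865169 682.44022176 344.20881253]
```

```bash
python3 -m creep '[{"jaw":0.2,"xyz":[0,0,-60],"angular":[0,0,0]},{"jaw":0.2,"xyz":[0,0,-120],"angular":[0,0,0]},{"jaw":0.2,"xyz":[0,0,-180],"angular":[0,0,0]},{"jaw":0.2,"xyz":[-35,-40,-180],"angular":[0,0,0]},{"jaw":0.2,"xyz":[-75,-85,-180],"angular":[0,0,0]},{"jaw":0.2,"xyz":[-115,-130,-180],"angular":[0,0,0]},{"jaw":0.2,"xyz":[-155,-175,-180],"angular":[0,0,0]},{"jaw":0.2,"xyz":[-195,-220,-180],"angular":[0,0,0]},{"jaw":0.2,"xyz":[-235,-265,-180],"angular":[0,0,0]},{"jaw":0.2,"xyz":[-275,-310,-170],"angular":[0,0,0]},{"jaw":0.2,"xyz":[-315,-355,-150],"angular":[-0.07,-0.12,0]},{"jaw":0.2,"xyz":[-350,-395,-120],"angular":[-0.13,-0.22,0]}]'; python3 -c "
from h import *;print(rel(120,110))"
```

```text
clock: 2.1
eef_pos: [418.0, 115.5, 370.9]
tool_rot: [3.005, 0.225, 2.77]
force: [0.9, 0.0, -1.6]
width: 51.4
gripper_force: 0.0
(array([ -68.5, -145.9,  177.9]), array([-0.084, -0.152, -0.   ]))
```

```bash
python3 -m creep '[{"jaw":0.2,"xyz":[-17,-36,40],"angular":[-0.03,-0.05,0]},{"jaw":0.2,"xyz":[-34,-72,80],"angular":[-0.06,-0.1,0]},{"jaw":0.2,"xyz":[-51,-109,120],"angular":[-0.084,-0.152,0]},{"jaw":0.2,"xyz":[-63,-135,148],"angular":[-0.084,-0.152,0]},{"jaw":0.2,"xyz":[-68.5,-146,160],"angular":[-0.084,-0.152,0]},{"jaw":0.2,"xyz":[-68.5,-146,160],"angular":[-0.084,-0.152,0]},{"jaw":0.2,"xyz":[-68.5,-146,160],"angular":[-0.084,-0.152,0]}]'
python3 - <<'E'
from h import *
from cell import silhouettes
print(rel(120,44))
m=viewer.camera_model("wrist");p,d=viewer.get_image("wrist");np.savez("wrist.npz",p=p,d=d,T=m["T"])
q=p.copy()
k=blue(p);P,_,_=pts("wrist",k,d,m);print(len(P))
if len(P):
  L=np.c_[(P-O)@X,(P-O)@Y,(P-O)@N];print(np.percentile(L,[2,50,98],axis=0).round(1))
  t=L[:,2]>np.percentile(L[:,2],98)-3;a=L[t];print("top",a.min(0),a.max(0),a.mean(0))
# project expected axes points
K=np.array([[m["fx"],0,m["cx"]],[0,m["fy"],m["cy"]],[0,0,1]]);W=np.linalg.inv(m["T"])
def pr(w): 
    return cv2.projectPoints(np.array([W[:3,:3]@w+W[:3,3]]),np.zeros(3),np.zeros(3),K,m["dist"])[0].ravel().astype(int)
cor=[O+a*X+b*Y for a,b in((-58,-88),(-58,88),(92,88),(92,-88))]
cv2.polylines(q,[np.array([pr(w) for w in cor])],True,(255,0,255),1)
for th in range(0,181,30):
    w=goal(th,46)[0];cv2.circle(q,tuple(int(i) for i in pr(w)),3,(255,255,0),-1)
cv2.circle(q,tuple(int(i) for i in pr(O+24*N)),4,(0,255,0),-1)
cv2.imwrite("pics/w1.png",q[:,:,::-1])
E
```

```text
clock: 2.98
eef_pos: [476.2, -41.9, 228.9]
tool_rot: [2.927, 0.344, 2.746]
force: [0.5, 0.3, -0.5]
width: 50.9
gripper_force: 0.0
(array([10.1, -0.8, 97.9]), array([-0.013, -0.031, -0.003]))
637
[[ 39.3 -43.4   0.9]
 [ 45.4 -26.6  44.3]
 [ 57.1 -19.1  46.1]]
top [ 39.4408893  -36.80300412  43.07903671] [ 57.27905134 -18.76855194  46.68652824] [ 46.77792401 -27.2529261   44.67886772]
```

View pics/w1.png

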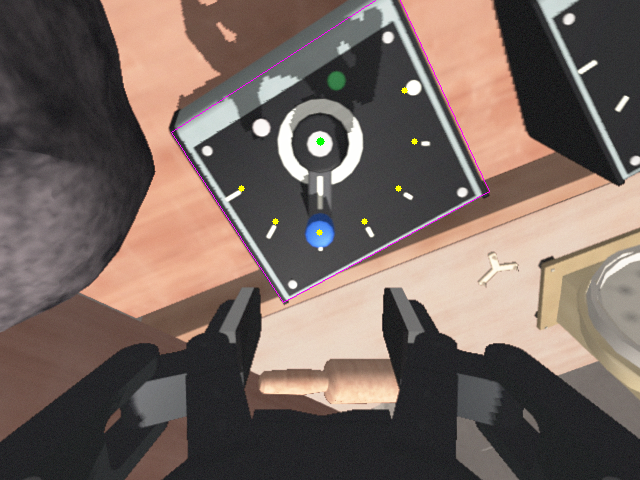

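Wrist view: the blue knob at (320,232) sits on the predicted click-4 point, the hub on (320,143), and the white off dot at (413,88) agrees too. Model confirmed, so I'll straddle the knob.

```bash
python3 -m creep '[{"jaw":0.2,"xyz":[10,-1,25],"angular":[-0.013,-0.031,-0.003]},{"jaw":0.2,"xyz":[10,-1,50],"angular":[-0.013,-0.031,-0.003]},{"jaw":0.2,"xyz":[10,-1,70],"angular":[-0.013,-0.031,-0.003]},{"jaw":0.2,"xyz":[10,-1,85],"angular":[-0.013,-0.031,-0.003]},{"jaw":0.2,"xyz":[10,-1,96],"angular":[-0.013,-0.031,-0.003]},{"jaw":0.2,"xyz":[10,-1,96],"angular":[-0.013,-0.031,-0.003]}]'
python3 - <<'E'
from h import *
s=ctrl.read_state();print(rel(120,46),s["force"])
p0,R0=goal(120,46)
for a,b in((120,-12),):
  for ph in(110,100,90,80,70,60,50,40,30,20,10,0,-12): print(ph,*rel(ph,46,55,p0,R0))
E
```

```text
clock: 3.78
eef_pos: [526.6, -37.2, 184.5]
tool_rot: [2.933, 0.299, 2.764]
force: [0.6, -0.3, 0.5]
width: 51.0
gripper_force: 0.0
(array([ 35.8, -11.6,  37. ]), array([-0.014, -0.078,  0.004])) [ 0.63976781 -0.25219117  0.45673291]
110 [ 0.8  9.6 -0. ] [ 0.     0.    -0.175]
100 [ 3.3 18.8 -0. ] [ 0.    -0.    -0.349]
90 [ 7.4 27.5 -0. ] [ 0.     0.    -0.524]
80 [12.9 35.4 -0. ] [-0.     0.    -0.698]
70 [19.6 42.1 -0. ] [-0.     0.    -0.873]
60 [27.5 47.6  0. ] [-0.    -0.    -1.047]
50 [36.2 51.7 -0. ] [-0.     0.    -1.222]
40 [45.4 54.2 -0. ] [-0.    -0.    -1.396]
30 [55. 55. -0.] [-0.    -0.    -1.571]
20 [64.6 54.2 -0. ] [ 0.     0.    -1.745]
10 [73.8 51.7 -0. ] [ 0.    0.   -1.92]
0 [82.5 47.6 -0. ] [ 0.     0.    -2.094]
-12 [91.8 40.9 -0. ] [ 0.     0.    -2.304]
```

```bash
python3 -c "
from h import *
s=ctrl.read_state();print(np.round(s['qpos'],3),np.round(s['qd'],3),np.round(s['eef_pos'],1),s['clock'])"
```

```text
[-0.045  0.468  0.188  2.228 -1.099  0.233  2.386] [ 0.003 -0.019  0.007  0.02   0.001  0.002  0.001] [526.6 -37.2 184.5] 3.775
```

The 25° tilt hits the wrist limit (q6 at 0.23, q5 at -1.1). I'll switch to a vertical tool, turned half round so that the last joint covers the arc.

```bash
cat >> h.py <<'E'
def goal(phi,dz=41,r=55):   # vertical tool, y = +tangent
    a=np.radians(phi);k=O+r*(np.cos(a)*Y+np.sin(a)*X)
    et=-np.sin(a)*Y+np.cos(a)*X;et[2]=0;et/=np.linalg.norm(et)
    z=np.array([0,0,-1.]);p=k+38*N;p[2]=k[2]+dz
    return p,np.c_[np.cross(et,z),et,z]
E
python3 - <<'E'
from h import *
s=ctrl.read_state();R0=Ro.from_euler("xyz",s["tool_rot"]).as_matrix()
p,R=goal(120,125);R=R@np.diag([-1,-1,1])
print(p,R0.T@(p-s["eef_pos"]),Ro.from_matrix(R0.T@R).as_rotvec())
E
```

```text
[507.41571638 -31.69392167 220.42989829] [  8.43162497   6.43141531 -39.69623676] [ 0.19709384  0.30447427 -0.03095383]
```

```bash
python3 -m creep '[{"jaw":0.2,"xyz":[0,0,-40],"angular":[0.1,0.15,0]},{"jaw":0.2,"xyz":[0,0,-60],"angular":[0.2,0.3,0]},{"jaw":0.2,"xyz":[0,0,-60],"angular":[0.2,0.3,0]},{"jaw":0.2,"xyz":[0,0,-60],"angular":[0.2,0.3,0]}]'
python3 - <<'E'
from h import *
s=ctrl.read_state();R0=Ro.from_euler("xyz",s["tool_rot"]).as_matrix();print(np.round(s["qpos"],2))
p,R=goal(120,125);R=R@np.diag([-1,-1,1])
print(p,R0.T@(p-s["eef_pos"]),Ro.from_matrix(R0.T@R).as_rotvec())
E
```

```text
clock: 4.28
eef_pos: [507.2, -41.4, 241.3]
tool_rot: [3.139, 0.004, 2.799]
force: [0.6, -0.5, -0.4]
width: 51.5
gripper_force: 0.0
[-0.48  0.54  0.76  1.93 -0.49  0.86  1.77]
[507.41571638 -31.69392167 220.42989829] [ 3.17418248  9.16191281 20.82837002] [ 0.00211065  0.00440231 -0.02799105]
```

```bash
python3 -m creep '[{"jaw":0.2,"xyz":[0,0,0],"angular":[0,0,0.18]},{"jaw":0.2,"xyz":[0,0,0],"angular":[0,0,0.36]},{"jaw":0.2,"xyz":[0,0,0],"angular":[0,0,0.54]},{"jaw":0.2,"xyz":[0,0,0],"angular":[0,0,0.72]},{"jaw":0.2,"xyz":[0,0,0],"angular":[0,0,0.9]},{"jaw":0.2,"xyz":[0,0,0],"angular":[0,0,1.08]},{"jaw":0.2,"xyz":[0,0,0],"angular":[0,0,1.26]},{"jaw":0.2,"xyz":[0,0,0],"angular":[0,0,1.44]},{"jaw":0.2,"xyz":[0,0,0],"angular":[0,0,1.62]},{"jaw":0.2,"xyz":[0,0,0],"angular":[0,0,1.8]},{"jaw":0.2,"xyz":[0,0,0],"angular":[0,0,1.98]},{"jaw":0.2,"xyz":[0,0,0],"angular":[0,0,2.16]}]' && python3 -m creep '[{"jaw":0.2,"xyz":[0,0,0],"angular":[0,0,0.18]},{"jaw":0.2,"xyz":[0,0,0],"angular":[0,0,0.36]},{"jaw":0.2,"xyz":[0,0,0],"angular":[0,0,0.54]},{"jaw":0.2,"xyz":[0,0,0],"angular":[0,0,0.72]},{"jaw":0.2,"xyz":[0,0,0],"angular":[0,0,0.9]},{"jaw":0.2,"xyz":[0,0,0],"angular":[0,0,0.96]},{"jaw":0.2,"xyz":[0,0,0],"angular":[0,0,0.96]}]'
python3 - <<'E'
from h import *
s=ctrl.read_state();R0=Ro.from_euler("xyz",s["tool_rot"]).as_matrix();print(np.round(s["qpos"],2))
for h in (70,41):
  p,R=goal(120,h);print(p,R0.T@(p-s["eef_pos"]),Ro.from_matrix(R0.T@R).as_rotvec())
p0,R0=goal(120)
for ph in(110,100,90,80,70,60,50,40,30,20,10,0,-12):
  p,R=goal(ph);print(ph,(R0.T@(p-p0)).round(1),Ro.from_matrix(R0.T@R).as_rotvec().round(3))
E
```

```text
clock: 5.78
eef_pos: [504.4, -43.2, 239.8]
tool_rot: [-3.14, -0.004, 0.627]
force: [0.9, 0.6, -0.4]
width: 51.2
gripper_force: 0.0
clock: 6.65
eef_pos: [504.5, -43.2, 240.2]
tool_rot: [-3.137, -0.001, -0.327]
force: [0.3, 0.4, 1.4]
width: 51.3
gripper_force: 0.0
[-0.7   0.81  1.31  1.94 -0.88  1.13 -0.92]
[507.41571638 -31.69392167 165.42989829] [ -1.05305115 -11.51482195  74.77066998] [-0.00428047 -0.00124349 -0.01205433]
[507.41571638 -31.69392167 136.42989829] [ -1.08836329 -11.39047448 103.77038189] [-0.00428047 -0.00124349 -0.01205433]
110 [-0.8 -9.4 -1.7] [ 0.     0.    -0.163]
100 [ -3.1 -18.6  -2.8] [ 0.     0.    -0.324]
90 [ -6.8 -27.5  -3.1] [ 0.     0.    -0.482]
80 [-11.9 -35.6  -2.8] [ 0.     0.    -0.641]
70 [-18.2 -42.7  -1.7] [ 0.     0.    -0.801]
60 [-25.5 -48.7   0. ] [ 0.     0.    -0.964]
50 [-33.6 -53.4   2.3] [ 0.     0.    -1.132]
40 [-42.1 -56.5   5.2] [ 0.     0.    -1.306]
30 [-51.  -58.1   8.5] [ 0.     0.    -1.486]
20 [-59.9 -58.   12.2] [-0.    -0.    -1.671]
10 [-68.4 -56.4  16.1] [-0.    -0.    -1.861]
0 [-76.5 -53.1  20.1] [-0.    -0.    -2.053]
-12 [-85.1 -47.2  25. ] [-0.    -0.    -2.283]
```

```bash
python3 -m creep '[{"jaw":0.2,"xyz":[-1,-11.5,25],"angular":[-0.004,-0.001,-0.012]},{"jaw":0.2,"xyz":[-1,-11.5,50],"angular":[-0.004,-0.001,-0.012]},{"jaw":0.2,"xyz":[-1,-11.5,75],"angular":[-0.004,-0.001,-0.012]},{"jaw":0.2,"xyz":[-1,-11.5,90],"angular":[-0.004,-0.001,-0.012]},{"jaw":0.2,"xyz":[-1,-11.5,103],"angular":[-0.004,-0.001,-0.012]},{"jaw":0.2,"xyz":[-1,-11.5,103],"angular":[-0.004,-0.001,-0.012]},{"jaw":0.2,"xyz":[-1,-11.5,103],"angular":[-0.004,-0.001,-0.012]}]'
python3 - <<'E'
from h import *
s=ctrl.read_state();R0=Ro.from_euler("xyz",s["tool_rot"]).as_matrix();print(np.round(s["qpos"],2))
p,R=goal(120);print(R0.T@(p-s["eef_pos"]),Ro.from_matrix(R0.T@R).as_rotvec())
pp,_=viewer.get_image("side");cv2.imwrite("pics/s2.png",cv2.resize(pp[260:480,180:480],None,fx=2,fy=2)[:,:,::-1])
E
```

```text
clock: 7.52
eef_pos: [508.9, -31.8, 138.6]
tool_rot: [3.14, -0.002, -0.313]
force: [-0.0, 0.5, -0.1]
width: 51.2
gripper_force: 0.0
[-0.63  0.91  1.12  2.03 -1.06  0.95 -0.82]
[-1.39746048  0.35757122  2.13170396] [ 0.00174863 -0.00181843  0.00143238]
```

View pics/s2.png

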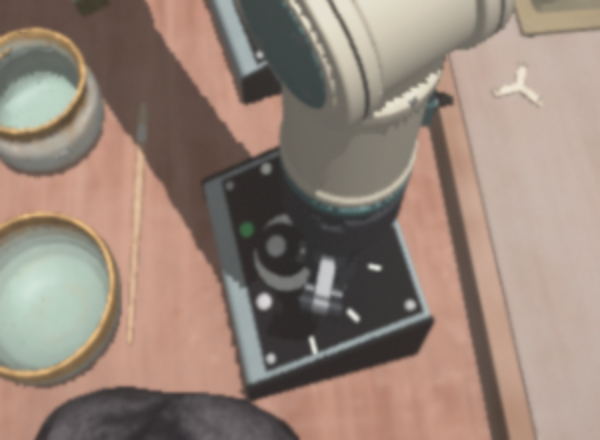

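Side view: the fingers straddle the knob at (325,285) with no contact. Now the slow push back towards off.

```bash
python3 -m creep '[{"jaw":0.2,"xyz":[-1,-4.5,1],"angular":[0,0,-0.08]},{"jaw":0.2,"xyz":[-2,-9.5,0],"angular":[0,0,-0.16]},{"jaw":0.2,"xyz":[-3,-14,-1],"angular":[0,0,-0.24]},{"jaw":0.2,"xyz":[-4,-18.5,-1.5],"angular":[0,0,-0.325]},{"jaw":0.2,"xyz":[-6,-23,-2],"angular":[0,0,-0.4]},{"jaw":0.2,"xyz":[-8,-27.5,-2],"angular":[0,0,-0.48]},{"jaw":0.2,"xyz":[-10,-31.5,-2],"angular":[0,0,-0.56]},{"jaw":0.2,"xyz":[-13,-35.5,-1.5],"angular":[0,0,-0.64]},{"jaw":0.2,"xyz":[-16,-39.5,-1],"angular":[0,0,-0.72]},{"jaw":0.2,"xyz":[-19,-42.5,-0.5],"angular":[0,0,-0.8]},{"jaw":0.2,"xyz":[-22.5,-46,0],"angular":[0,0,-0.88]},{"jaw":0.2,"xyz":[-26.5,-48.5,1],"angular":[0,0,-0.965]}]'
cat >> h.py <<'E'
def frm(phis):
    s=ctrl.read_state();R0=Ro.from_euler("xyz",s["tool_rot"]).as_matrix();print(np.round(s["qpos"],2),s["force"].round(1))
    for ph in phis:
        p,R=goal(ph);print(ph,(R0.T@(p-s["eef_pos"])).round(1),Ro.from_matrix(R0.T@R).as_rotvec().round(3))
E
python3 -c "
from h import *;frm([60,50,40,30,20,10,0,-6,-12])"
```

```text
clock: 9.07
eef_pos: [500.1, 20.5, 138.3]
tool_rot: [3.134, -0.0, 0.653]
force: [0.8, -3.1, 3.7]
width: 51.1
gripper_force: 1.6
[-0.66  0.78  0.9   2.05 -0.91  0.76 -0.1 ] [ 0.8 -3.1  3.7]
60 [-0.2 -2.7  1.8] [ 0.008 -0.     0.004]
50 [ -0.9 -12.    4.1] [ 0.008  0.    -0.164]
40 [ -3.2 -20.9   6.9] [ 0.008  0.001 -0.338]
30 [ -6.9 -29.1  10.1] [ 0.008  0.002 -0.518]
20 [-12.  -36.4  13.8] [ 0.008  0.003 -0.703]
10 [-18.3 -42.6  17.6] [ 0.008  0.003 -0.893]
0 [-25.5 -47.4  21.6] [ 0.007  0.004 -1.085]
-6 [-30.3 -49.6  24. ] [ 0.007  0.005 -1.2  ]
-12 [-35.3 -51.2  26.4] [ 0.007  0.005 -1.315]
```

```bash
python3 -m creep '[{"jaw":0.2,"xyz":[-0.5,-7,2.5],"angular":[0,0,-0.1]},{"jaw":0.2,"xyz":[-1.5,-12.5,4],"angular":[0,0,-0.2]},{"jaw":0.2,"xyz":[-2.5,-17.5,6],"angular":[0,0,-0.3]},{"jaw":0.2,"xyz":[-4.5,-22.5,7.5],"angular":[0,0,-0.41]},{"jaw":0.2,"xyz":[-7,-27.5,9.5],"angular":[0,0,-0.52]},{"jaw":0.2,"xyz":[-10,-32,12],"angular":[0,0,-0.63]},{"jaw":0.2,"xyz":[-13.5,-36,14],"angular":[0,0,-0.74]},{"jaw":0.2,"xyz":[-17,-40,16.5],"angular":[0,0,-0.855]},{"jaw":0.2,"xyz":[-21,-43,18.5],"angular":[0,0,-0.97]},{"jaw":0.2,"xyz":[-25.5,-46,21],"angular":[0,0,-1.085]},{"jaw":0.2,"xyz":[-28.5,-47.5,22.5],"angular":[0,0,-1.16]},{"jaw":0.2,"xyz":[-28.5,-47.5,22.5],"angular":[0,0,-1.16]}]'
python3 - <<'E'
from h import *
frm([0,-6,-12])
for c in("top","side"):
    p,d=viewer.get_image(c)
    h=cv2.cvtColor(p,cv2.COLOR_RGB2HSV);k=blue(p);k[:200]=0
    B,_,_=pts(c,k,d);print(c,len(B))
    if len(B): print(np.median(np.c_[(B-O)@X,(B-O)@Y,(B-O)@N],0))
cv2.imwrite("pics/s3.png",cv2.resize(p[260:480,180:480],None,fx=2,fy=2)[:,:,::-1])
E
```

```text
clock: 10.58
eef_pos: [447.0, 42.9, 114.8]
tool_rot: [3.141, 0.002, 1.811]
force: [-0.0, 0.4, -0.4]
width: 51.2
gripper_force: 0.0
[-0.51  0.65  0.52  2.19 -0.72  0.47  0.82] [-0.   0.4 -0.4]
0 [-1.4  3.8 -1.5] [0.    0.002 0.072]
-6 [-1.4 -1.4  0.9] [ 0.     0.002 -0.043]
-12 [-1.9 -6.6  3.3] [ 0.     0.002 -0.158]Traceback (most recent call last):
  File "<stdin>", line 6, in <module>
  File "h.py", line 7, in pts
    n=cv2.undistortPoints(np.stack([u,v],1).astype(float)[:,None],K,m["dist"])[:,0]
      ~~~~~~~~~~~~~~~~~~~^^^^^^^^^^^^^^^^^^^^^^^^^^^^^^^^^^^^^^^^^^^^^^^^^^^^^
cv2.error: OpenCV(4.12.0) /io/opencv/modules/calib3d/src/undistort.dispatch.cpp:347: error: (-215:Assertion failed) CV_IS_MAT(_src) && CV_IS_MAT(_dst) && (_src->rows == 1 || _src->cols == 1) && (_dst->rows == 1 || _dst->cols == 1) && _src->cols + _src->rows - 1 == _dst->rows + _dst->cols - 1 && (CV_MAT_TYPE(_src->type) == CV_32FC2 || CV_MAT_TYPE(_src->type) == CV_64FC2) && (CV_MAT_TYPE(_dst->type) == CV_32FC2 || CV_MAT_TYPE(_dst->type) == CV_64FC2) in function 'cvUndistortPointsInternal'
```

Run:
```python
from h import *
cv2
p,_=viewer.get_image("side");w,_=viewer.get_image("wrist")
a=cv2.resize(p[300:480,230:450],(440,360))
b=cv2.resize(w,(360,270));q=np.zeros((360,800,3),np.uint8);q[:,:440]=a;q[:270,440:]=b
cv2.imwrite("pics/s3.png",q[:,:,::-1])
```

```text
(no output)
```

View pics/s3.png

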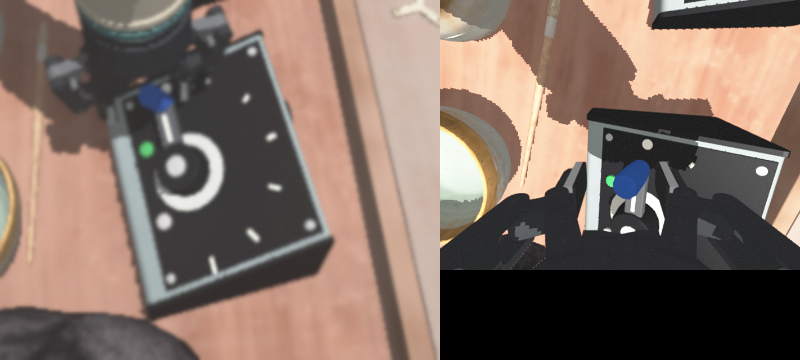

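Off is confirmed: the lever lies along panel +y, the green lamp is bright, and there's no contact force. Now step to click 1.

```bash
python3 -c "
from h import *;frm([-5,0,5,10,15,20,25,30,34])"
```

```text
[-0.51  0.65  0.52  2.19 -0.72  0.47  0.82] [-0.4 -0.2  0.2]
-5 [-1.5 -0.9  0.3] [ 0.     0.003 -0.024]
0 [-1.6  3.4 -1.7] [0.001 0.003 0.073]
5 [-2.1  7.8 -3.7] [0.001 0.003 0.169]
10 [-3.  12.  -5.7] [0.001 0.003 0.265]
15 [-4.4 16.2 -7.7] [0.001 0.003 0.36 ]
20 [-6.1 20.2 -9.6] [0.001 0.003 0.455]
25 [ -8.3  24.1 -11.5] [0.001 0.003 0.548]
30 [-10.8  27.8 -13.3] [0.001 0.002 0.64 ]
34 [-13.   30.6 -14.7] [0.001 0.002 0.712]
```

```bash
python3 -m creep '[{"jaw":0.2,"xyz":[-1,0,0],"angular":[0,0,0]},{"jaw":0.2,"xyz":[-1,0,0],"angular":[0,0,0]},{"jaw":0.2,"xyz":[-1.5,3.5,-1.5],"angular":[0,0,0.07]},{"jaw":0.2,"xyz":[-2,8,-3.5],"angular":[0,0,0.17]},{"jaw":0.2,"xyz":[-3,12,-5.5],"angular":[0,0,0.265]},{"jaw":0.2,"xyz":[-4.5,16,-7.5],"angular":[0,0,0.36]},{"jaw":0.2,"xyz":[-6,20,-9.5],"angular":[0,0,0.455]},{"jaw":0.2,"xyz":[-8.5,24,-11.5],"angular":[0,0,0.55]},{"jaw":0.2,"xyz":[-11,28,-13],"angular":[0,0,0.64]},{"jaw":0.2,"xyz":[-13,30.5,-14.5],"angular":[0,0,0.71]},{"jaw":0.2,"xyz":[-13,30.5,-14.5],"angular":[0,0,0.71]},{"jaw":0.2,"xyz":[-13,30.5,-14.5],"angular":[0,0,0.71]}]'
python3 - <<'E'
from h import *
frm([34,40,45,50,55,60,65])
p,_=viewer.get_image("side");w,_=viewer.get_image("wrist")
a=cv2.resize(p[300:480,230:450],(440,360))
b=cv2.resize(w,(360,270));q=np.zeros((360,800,3),np.uint8);q[:,:440]=a;q[:270,440:]=b
cv2.imwrite("pics/s4.png",q[:,:,::-1])
E
```

```text
clock: 12.22
eef_pos: [477.2, 38.4, 128.3]
tool_rot: [-3.138, 0.003, 1.104]
force: [-5.8, -0.2, 2.2]
width: 51.4
gripper_force: 2.3
[-0.63  0.73  0.77  2.11 -0.85  0.66  0.26] [-5.8 -0.2  2.2]
34 [ 0.8  2.9 -1. ] [-0.003  0.003  0.005]
40 [ 0.5  8.3 -2.9] [-0.003  0.003  0.112]
45 [-0.2 12.8 -4.4] [-0.003  0.003  0.2  ]
50 [-1.3 17.2 -5.8] [-0.003  0.004  0.286]
55 [-2.8 21.6 -7.1] [-0.003  0.004  0.371]
60 [-4.7 25.9 -8.2] [-0.003  0.004  0.454]
65 [-6.9 30.  -9.1] [-0.003  0.004  0.536]
```

View pics/s4.png

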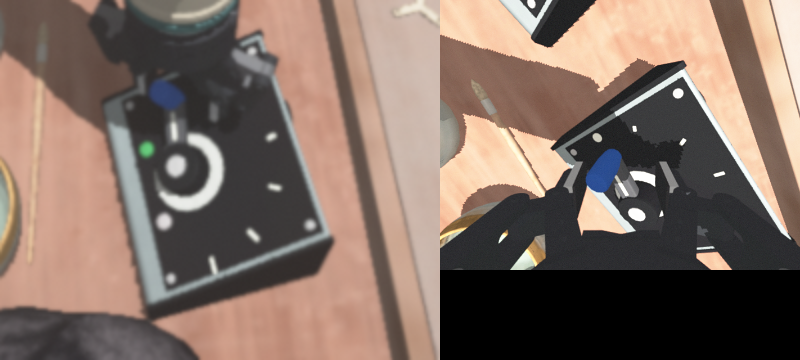

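Side crop: the knob is on its way, around 12°, with 6 N on the finger and click 1 not reached yet. I'll ease it on a little and rest.

```bash
python3 -m creep '[{"jaw":0.2,"xyz":[0,2,-0.5],"angular":[0,0,0.035]},{"jaw":0.2,"xyz":[0,4,-1],"angular":[0,0,0.07]},{"jaw":0.2,"xyz":[0,5.5,-2],"angular":[0,0,0.11]},{"jaw":0.2,"xyz":[0,5.5,-2],"angular":[0,0,0.11]}]'
python3 - <<'E'
from h import *
frm([40,50,60,70])
p,_=viewer.get_image("side");w,_=viewer.get_image("wrist")
a=cv2.resize(p[300:480,230:450],(440,360))
b=cv2.resize(w,(360,270));q=np.zeros((360,800,3),np.uint8);q[:,:440]=a;q[:270,440:]=b
cv2.imwrite("pics/s5.png",q[:,:,::-1])
E
```

```text
clock: 12.82
eef_pos: [485.5, 35.1, 131.1]
tool_rot: [3.138, 0.002, 0.992]
force: [0.4, 0.4, -0.1]
width: 51.2
gripper_force: 0.0
[-0.64  0.74  0.81  2.09 -0.87  0.68  0.17] [ 0.4  0.4 -0.1]
40 [-0.4 -0.6 -0.2] [0.004 0.002 0.001]
50 [-1.2  8.5 -3. ] [0.004 0.001 0.174]
60 [-3.6 17.5 -5.3] [0.004 0.001 0.342]
70 [-7.5 26.1 -7. ] [0.004 0.001 0.506]
```

View pics/s5.png

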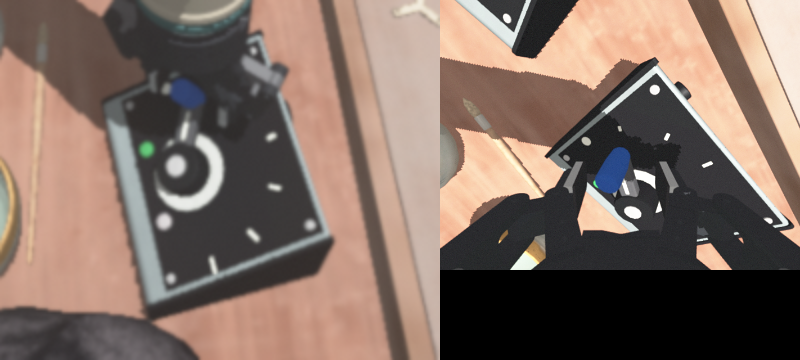

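Knob sprang to click 1 (blue at crop 187,95; force zero). Rest, then click 2.

```bash
python3 -m creep '[{"jaw":0.2,"xyz":[0,0,0],"angular":[0,0,0]},{"jaw":0.2,"xyz":[0,0,0],"angular":[0,0,0]},{"jaw":0.2,"xyz":[0,0,0],"angular":[0,0,0]},{"jaw":0.2,"xyz":[0,0,0],"angular":[0,0,0]},{"jaw":0.2,"xyz":[0,0,0],"angular":[0,0,0]},{"jaw":0.2,"xyz":[0,0,0],"angular":[0,0,0]},{"jaw":0.2,"xyz":[0,0,0],"angular":[0,0,0]},{"jaw":0.2,"xyz":[0,0,0],"angular":[0,0,0]},{"jaw":0.2,"xyz":[0,0,0],"angular":[0,0,0]},{"jaw":0.2,"xyz":[0,0,0],"angular":[0,0,0]}]' && python3 -m creep '[{"jaw":0.2,"xyz":[-0.5,4.5,-1.5],"angular":[0,0,0.087]},{"jaw":0.2,"xyz":[-1,9,-3],"angular":[0,0,0.174]},{"jaw":0.2,"xyz":[-2,13.5,-4],"angular":[0,0,0.26]},{"jaw":0.2,"xyz":[-3.5,18,-5],"angular":[0,0,0.342]},{"jaw":0.2,"xyz":[-4.5,21,-6],"angular":[0,0,0.4]},{"jaw":0.2,"xyz":[-5.5,23,-6.5],"angular":[0,0,0.44]},{"jaw":0.2,"xyz":[-6.5,25,-6.5],"angular":[0,0,0.475]},{"jaw":0.2,"xyz":[-7,26,-7],"angular":[0,0,0.49]},{"jaw":0.2,"xyz":[-7,26,-7],"angular":[0,0,0.49]}]'
python3 - <<'E'
from h import *
frm([70,80,90,100])
for c in ("side","wrist"):
    p,d=viewer.get_image(c);k=blue(p)
    if c=="side":k[:330]=0
    if k.any():
        B,_,_=pts(c,k,d);L=np.c_[(B-O)@X,(B-O)@Y,(B-O)@N];L=L[(L[:,2]>25)&(L[:,2]<55)];m=np.median(L,0);print(c,len(L),m.round(1),np.degrees(np.arctan2(m[0],m[1])))
E
```

```text
clock: 14.18
eef_pos: [484.5, 35.5, 130.9]
tool_rot: [3.14, 0.002, 0.992]
force: [0.0, 0.0, 0.1]
width: 51.3
gripper_force: 0.0
clock: 15.3
eef_pos: [502.8, 14.8, 138.0]
tool_rot: [3.138, 0.001, 0.502]
force: [0.2, 0.6, -0.5]
width: 51.5
gripper_force: 0.0
[-0.66  0.81  0.95  2.04 -0.94  0.8  -0.21] [ 0.2  0.6 -0.5]
70 [ 0.4  0.4 -0.2] [0.003 0.001 0.016]
80 [-0.6  9.9 -1.2] [0.003 0.001 0.176]
90 [-3.  19.2 -1.5] [0.003 0.    0.334]
100 [-6.8 28.  -1.1] [0.003 0.    0.493]
wrist 2692 [55.4 28.2 40.6] 63.039315043533755
```

Free of contact and measured at ~60°, so that's click 2. Rest, then click 3.

```bash
python3 -m creep '[{"jaw":0.2,"xyz":[0,0,0],"angular":[0,0,0]},{"jaw":0.2,"xyz":[0,0,0],"angular":[0,0,0]},{"jaw":0.2,"xyz":[0,0,0],"angular":[0,0,0]},{"jaw":0.2,"xyz":[0,0,0],"angular":[0,0,0]},{"jaw":0.2,"xyz":[0,0,0],"angular":[0,0,0]},{"jaw":0.2,"xyz":[0,0,0],"angular":[0,0,0]},{"jaw":0.2,"xyz":[0,0,0],"angular":[0,0,0]},{"jaw":0.2,"xyz":[0,0,0],"angular":[0,0,0]},{"jaw":0.2,"xyz":[0,0,0],"angular":[0,0,0]},{"jaw":0.2,"xyz":[0,0,0],"angular":[0,0,0]}]' && python3 -m creep '[{"jaw":0.2,"xyz":[0,5,-0.5],"angular":[0,0,0.09]},{"jaw":0.2,"xyz":[-0.5,10,-1],"angular":[0,0,0.176]},{"jaw":0.2,"xyz":[-1.5,14.5,-1.5],"angular":[0,0,0.255]},{"jaw":0.2,"xyz":[-3,19,-1.5],"angular":[0,0,0.334]},{"jaw":0.2,"xyz":[-4.5,22,-1.5],"angular":[0,0,0.39]},{"jaw":0.2,"xyz":[-5.5,24.5,-1.5],"angular":[0,0,0.43]},{"jaw":0.2,"xyz":[-6,26.5,-1],"angular":[0,0,0.465]},{"jaw":0.2,"xyz":[-6.5,27.5,-1],"angular":[0,0,0.485]},{"jaw":0.2,"xyz":[-6.5,27.5,-1],"angular":[0,0,0.485]}]'
python3 - <<'E'
from h import *
frm([90,95,100])
for c in ("side","wrist"):
    p,d=viewer.get_image(c);k=blue(p)
    if c=="side":k[:330]=0
    if k.any():
        B,_,_=pts(c,k,d);L=np.c_[(B-O)@X,(B-O)@Y,(B-O)@N];L=L[(L[:,2]>25)&(L[:,2]<55)];m=np.median(L,0);print(c,len(L),m.round(1),np.degrees(np.arctan2(m[0],m[1])))
E
```

```text
clock: 16.65
eef_pos: [502.5, 15.5, 137.9]
tool_rot: [3.139, 0.001, 0.502]
force: [-0.5, 0.5, 0.9]
width: 51.2
gripper_force: 0.0
clock: 17.77
eef_pos: [509.9, -12.3, 138.9]
tool_rot: [3.139, 0.0, 0.017]
force: [-0.2, -0.3, -0.3]
width: 51.1
gripper_force: 0.0
[-0.65  0.87  1.05  2.03 -1.01  0.89 -0.57] [-0.2 -0.3 -0.3]
90 [-0.3 -8.8 -0.7] [ 0.003  0.    -0.151]
95 [ 0.2 -4.  -0.6] [ 0.003  0.    -0.072]
100 [ 0.4  0.8 -0.3] [0.003 0.    0.008]
wrist 2754 [62.8 -1.4 40.8] 91.26693803688083
```

At click 3 (91°, no force). Centre the fingers on the knob, then lift clear.

```bash
python3 -m creep '[{"jaw":0.2,"xyz":[0,-4,-0.5],"angular":[0,0,-0.07]},{"jaw":0.2,"xyz":[0,-8,-1],"angular":[0,0,-0.13]},{"jaw":0.2,"xyz":[0,-8,-1],"angular":[0,0,-0.13]},{"jaw":0.2,"xyz":[0,-8,-15],"angular":[0,0,-0.13]},{"jaw":0.2,"xyz":[0,-8,-35],"angular":[0,0,-0.13]},{"jaw":0.2,"xyz":[0,-8,-65],"angular":[0,0,-0.13]},{"jaw":0.2,"xyz":[0,-8,-100],"angular":[0,0,-0.13]},{"jaw":0.2,"xyz":[0,-8,-130],"angular":[0,0,-0.13]},{"jaw":0.2,"xyz":[0,-8,-130],"angular":[0,0,-0.13]},{"jaw":0.2,"xyz":[0,-8,-130],"angular":[0,0,-0.13]},{"jaw":0.2,"xyz":[0,-8,-130],"angular":[0,0,-0.13]}]'
python3 - <<'E'
from h import *
p,d=viewer.get_image("wrist");k=blue(p)
B,_,_=pts("wrist",k,d);L=np.c_[(B-O)@X,(B-O)@Y,(B-O)@N];L=L[(L[:,2]>25)&(L[:,2]<55)];m=np.median(L,0);print(len(L),m,np.degrees(np.arctan2(m[0],m[1])))
cv2.imwrite("pics/w6.png",p[:,:,::-1])
E
```

```text
clock: 19.25
eef_pos: [509.2, -3.4, 268.1]
tool_rot: [3.14, 0.002, 0.147]
force: [1.0, 0.2, 0.4]
width: 51.2
gripper_force: 0.0
750 [62.21262856 -0.80807096 42.62353733] 90.74416485977908
```

View pics/w6.png

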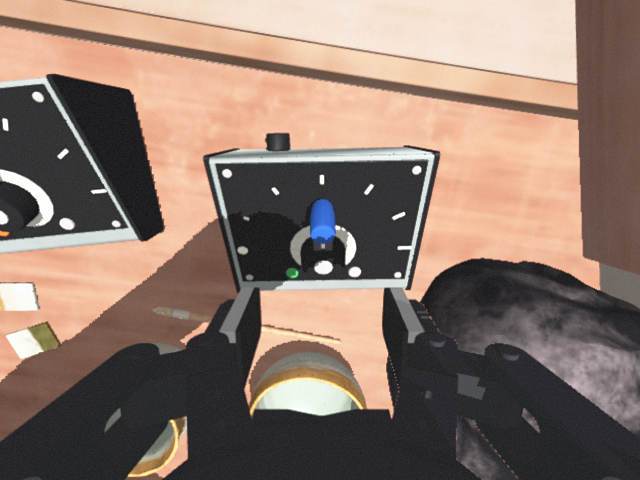

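The lever (knob at 322,215) points at the third bar (322,180), and the gripper is clear.

```bash
python3 -c "
from cell import ctrl;print(ctrl.finish_job())"
```

```text
the job is handed in; nothing more can be done
None
```

The fan lever went back to off, then up through clicks 1 and 2 with over a second's rest on each, and now stands released at click 3; contact force read at most about 6 N between moves, and I kept clear of the kiln switch and the tall bottle.

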